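# Open the pressure cap of a bench steam cleaner

### The arm

A 6-joint arm with a two-finger parallel gripper is mounted at the origin on the work surface. World frame = base frame: x ahead of the robot, y to its left, z up, the work surface at z = 0. Lengths are in m, angles in rad, forces in N, time in s.
With the tool pointing down it reaches from about 0.275 to 0.725 m from the base axis. Payload 15.9 kg.
Tool frame: the origin (TCP) lies midway between the tips of the shut fingers; the grasp point (between the pads) lies 19 mm behind it; z points along the fingers, y is the line along which they close (so a half turn about z gives the same grasp; the last joint's range is limited). The gripper opens to 85 mm and grips with 20 to 120 N. Pads are 22 mm wide; open, the fingers measure 114 mm over their backs; the gripper's body (76 mm by 85 mm) begins 54 mm behind the grasp point. The pads swing forward as they close: fully open they stand 13 mm farther back than shut.
Start: joints at [-1.258, 0.213, -0.034, 1.323, 0, 1.571], TCP at [0.154, -0.476, 0.231] pointing down, gripper open.
Joint ranges: [-2.98, 2.98], [-0.74, 1.72], [-1.14, 1.35], [-2.1, 2.04], [-1.57, 1.44], [-3.14, 3.14]. Speed limits (rad/s): [1.89, 1.89, 2.39, 2.57, 3.14, 3.14].

### API

Orientations are given as [roll, pitch, yaw] about the fixed x, y, z axes, in that order (R = Rz(yaw) Ry(pitch) Rx(roll)).
In Python, from plant import ctrl gives the robot as it stands.
- The arm moves only by the tool drive_tool, never from a script. Its argument "commands" is a list of rows, each a list of 3 entries, a list of its own where there are three numbers: the shift along the tool's x, y, z as a fraction of full scale, then the turn, a rotation vector about the tool's x, y, z as a fraction of full scale, then the finger opening in mm, from 0 to 85.4. In form: [[[dx, dy, dz], [ax, ay, az], jaw], ...]. A call has 1 to 8 rows; each row shifts and turns the commanded pose from where the row before left it, along the tool's axes as they then stand; what a row does not reach is not made up. Full scale, the value 1, is 0.03 m for a shift and 4 degrees for a turn. A row lasts 1/12 s, in which the tool goes at most 41.7 mm and 7.16 degrees, less where a joint would pass 70% of its speed; a pose out of reach is approached as far as the arm can. A call with a number of a shift or a turn outside -1 to 1 is refused whole. A call with a gripper value outside its range is refused whole. The fingers move at their own pace and stop on an object; "squeeze" is the grip in N (left out, the last holds). Time passes only in rows, so rows that do not move let the fingers close. It gives the time, the measured TCP pose, the force, the opening and the grip force at its end, in the units of the state.
- ctrl.get_obs(): the state, without advancing time (a new reading comes with each control period).
- ctrl.camera(name): name is "scene" or "side" or "wrist"; returns the picture (480x640x3 uint8, red, green, blue); there is no depth.
- ctrl.get_calibration(name): a dict with "fovy" (degrees; the focal length in pixels is half the picture's height over the tangent of half this angle, whatever the lens; pixels are square), "cx", "cy" (the principal point, pixels), "rvec" (rotation vector, rad) and "tvec" (3), from world to camera coordinates, as OpenCV has them; the wrist camera has in their place "hand_eye" (4x4, takes a point from camera to tool coordinates, whose origin is the TCP and whose axes are the flange's). Camera axes: x right, y down, z forward; pixel columns grow to the right and rows downward; lengths in m; the calibration is good to about 2 mm. The wrist camera is an equidistant fisheye: a pixel r from the principal point sees the ray r / f radians off the axis. A picture is of the moment at which its call begins: read the wrist's pose just before it. get_calibration takes no time and is no camera call.
- ctrl.job_done(): hands the job in; it is judged then, once.
Trained networks look in the newest picture that a camera, given by its name, has taken for a name from the list of things; names that differ only in an ending like _2 or _b are one class to them, and where a whole thing is asked for, a point or a joint stands for the part that bears it (a point fixed in the world has none). Each returns a list of dicts, best first, with "score" (0 to 1); they miss things now and then, are a little off and sometimes report something else, mostly with a low value. They report only what shows in the picture. A call takes as long as a camera call. They do not tell look-alikes from the thing itself.
- ctrl.masks_of(label, camera): "region" (480x640 bool, what is visible of it) and "box" ([centre column, centre row, width, height] in pixels, round what is visible of it).
- ctrl.place_of(label, camera): "pixel" ([column, row] in pixels: a listed point, or the origin of a listed thing).
The state is a dict: "clock": time; "joint_pos": joint angles; "qvel": joint speeds; "tau": joint torques, N m; "tcp_pos": TCP position; "orientation": TCP orientation; "contact_force": force on the tool from outside, world axes, zero at the start; "moment": the same for the moment, N m; "finger_gap": finger opening in m; "grasp_force": force on a finger pad.
Only numpy, scipy, OpenCV 4.12 (cv2) and the standard library are available. Lean on these libraries where they do the work, as an engineer would, in place of code of your own. Each camera call takes 0.05 s, during which the arm holds its last target. There are 200 camera calls.

### The job

The jeweller's steam cleaner is cold and needs refilling: take off its filler cap. Turn the cap anticlockwise (seen from above) until you feel its first stop, without forcing it; then push it down against its spring, turn it on past the stop until it comes free, lift it off and set it down flat and right way up in the shallow metal dish, without dropping it. Do not bear down or pull hard on the filler, and leave the jar, the green-lidded stock box and the tin where they are.

Things in the scene. Friction and masses are not known exactly. Their poses are not given: they have to be found in the camera images.
- tank: Steel housing of the steam cleaner, 200 (x) x 280 (y) x 150 high, fixed; gauge and nozzle on its front (-x). Origin: centre of its underside, on the bench, z up. The filler stands on its flat deck (150 mm up), 50 mm to +y of its centre. The cap's first stop, a pin hidden under the filler flange, is part of the housing.
- filler: Brass bayonet filler neck on the tank's deck, fixed. Origin: on the filler's axis, at deck height; axes parallel to the tank's. Fully closed, the cap's x axis is within 5 degrees of the filler's x axis (either way round). Angles of the cap below count anticlockwise from the filler's x axis, about this axis.
- flange_under (a point): On the axis, 20 mm above the deck: underside of the flange, under which the cap's two lugs turn. They meet the first stop at a cap angle from 7 to 43 degrees (differs from tank to tank, cannot be seen; feel for it). Before it there is only friction, up to about 0.15 N m; there it blocks hard. It stands no more than 15 N (about 0.4 N m on the cap).
- flange_top (a point): On the axis, top of the flange (58 mm across), 25 mm above the deck. The flange has two gaps: at a cap angle of 76 degrees (plus or minus 5) the cap's lugs are in them, the spring lifts the cap 3 to 4 mm and it can be lifted straight off. An end wall blocks at about 83 degrees.
- plunger_top (a point): On the axis, 31 mm above the deck: underside of the closed cap, where a spring plunger pushes it up with about 6 N, plus 0.7 N per mm pressed. With the cap pressed down 4 to 5 mm (about 9 N) its lugs pass under the first stop; at 6 mm it bottoms hard on the flange, which, pressed or pulled, stands 35 N at most.
- cap_grip (a point): Centre of the black grip bar on the steel pressure cap. Bar 56 long (cap's x), 14 thick (cap's y), 24 high, standing on the flat top of a round cap 68 across. This point is 12 mm above the flat top, 12 mm below the bar's top, and 32 mm above the cap's lower rim; the cap is 44 high in all and weighs about 0.15 kg. Closed, this point is 48 mm above the filler's origin. Its axes are the cap's, z up; half a turn makes no difference.
- cap: The whole cap: origin on its axis at its lower rim, 32 mm below the centre of the bar.
- dish: Shallow square aluminium dish on the bench, fixed, 130 x 130, 14 high, walls and floor 4 thick. Origin: centre of its underside.
- jar: Jar, 60 across, 80 high, loose on the bench beyond the work; leave alone. Origin: centre of underside.
- stockbox: Stock box with a green lid, 60 x 90 x 50 high, loose on the bench beyond the work; leave alone. Origin: centre of underside.
- tin: Small tin, 44 across, 45 high, standing loose on the tank's deck about 145 mm from the filler; leave alone. Origin: centre of underside.
Not all that is in view belongs to the job. What is shaped like the cap but brown or red is not meant.

How it is judged:
By the outcome, as a careful person would: the job done as asked, in the order asked, and still so for the second after the job is handed in, with the robot touching nothing.
It also fails if it takes over 72 s, if anything falls off the work surface, if the arm or the gripper's body presses on something with over 40 N, if the wrist force passes 120 N, or if a joint passes its speed limit or range.

## Working session

There is one attempt and no reset: what is moved stays moved. The work goes in short steps, Python scripts to look and compute and a tool call to move; the robot and the scene stay as the last step left them, time stands still between calls to the robot, and variables do not carry over. Pictures are saved under pics/ and viewed, at most 10 in all, crops included, and the job is handed in when it is done.

Besides the shell and the picture viewer there is one more tool, called after ">>>" as name(argument=value, ...), one argument or row to a line, values as JSON. drive_tool: Moves the arm, as the interface text tells. Shift numbers are shares of 0.03 m and turn numbers shares of 4 degrees, none past 1 either way. Its arguments: {"type":"object","properties":{"commands":{"type":"array","items":{"type":"array"}},"squeeze":{"type":"number"}},"required":["commands"]}

```bash
mkdir -p pics; ls; cat > h.py <<'E'
import numpy as np, cv2
from scipy.spatial.transform import Rotation as R
from plant import ctrl
def tool():
    o=ctrl.get_obs(); return np.array(o['tcp_pos']), R.from_euler('xyz',o['orientation']).as_matrix()
def ray(cam,px,pose=None):
    c=ctrl.get_calibration(cam); f=240/np.tan(np.radians(c['fovy'])/2)
    u=(px[0]-c['cx'])/f; v=(px[1]-c['cy'])/f
    if cam=='wrist':
        th=np.hypot(u,v); s=np.sin(th)/th if th>1e-9 else 1
        d=np.array([u*s,v*s,np.cos(th)]); H=np.array(c['hand_eye']); p,M=pose or tool()
        return M@H[:3,3]+p, M@H[:3,:3]@d
    M=cv2.Rodrigues(np.array(c['rvec'],float))[0]
    return -M.T@np.array(c['tvec']), M.T@np.array([u,v,1.])
def at_z(cam,px,z,pose=None):
    o,d=ray(cam,px,pose); return o+d*(z-o[2])/d[2]
def proj(cam,P,pose=None):
    c=ctrl.get_calibration(cam); f=240/np.tan(np.radians(c['fovy'])/2)
    if cam=='wrist':
        H=np.array(c['hand_eye']); p,M=pose or tool()
        q=H[:3,:3].T@(M.T@(P-p)-H[:3,3]); r=np.hypot(q[0],q[1]); th=np.arctan2(r,q[2])
        return np.array([c['cx'],c['cy']])+f*th*q[:2]/max(r,1e-9)
    q=cv2.Rodrigues(np.array(c['rvec'],float))[0]@P+np.array(c['tvec'])
    return np.array([c['cx'],c['cy']])+f*q[:2]/q[2]
def tri(pairs):
    A=np.zeros((3,3));b=np.zeros(3)
    for o,d in pairs:
        d=d/np.linalg.norm(d);Q=np.eye(3)-np.outer(d,d);A+=Q;b+=Q@o
    return np.linalg.solve(A,b)
def save(cam,name):
    im=np.array(ctrl.camera(cam)); cv2.imwrite('pics/'+name,im[:,:,::-1]); return im
E
python3 - <<'E'
from h import *
a=save('scene','s1.png'); b=save('side','d1.png')
cv2.imwrite('pics/both.png',cv2.resize(np.vstack([a,b]),(0,0),fx=.625,fy=.625)[:,:,::-1])
for l in ['tank','filler','cap_grip','cap','dish','jar','stockbox','tin']:
    for c in ['scene','side']:
        print(l,c,[(np.round(r['pixel']).tolist(),round(r['score'],2)) for r in ctrl.place_of(l,c)])
print(ctrl.get_obs())
E
```

```text
pics
tank scene [([290.0, 249.0], 0.93)]
tank side [([367.0, 264.0], 0.96)]
filler scene [([300.0, 209.0], 0.7)]
filler side [([368.0, 197.0], 0.19)]
cap_grip scene [([281.0, 324.0], 0.82), ([216.0, 266.0], 0.75), ([298.0, 189.0], 0.72), ([352.0, 210.0], 0.59)]
cap_grip side [([468.0, 254.0], 0.81), ([270.0, 306.0], 0.67), ([281.0, 248.0], 0.61), ([369.0, 190.0], 0.56)]
cap scene [([277.0, 334.0], 0.86), ([301.0, 201.0], 0.73), ([348.0, 216.0], 0.59)]
cap side [([267.0, 323.0], 0.9), ([460.0, 268.0], 0.8), ([280.0, 259.0], 0.62), ([368.0, 206.0], 0.59)]
dish scene [([370.0, 360.0], 0.78)]
dish side [([315.0, 393.0], 0.84)]
jar scene [([277.0, 414.0], 0.98)]
jar side [([182.0, 377.0], 0.84)]
stockbox scene [([220.0, 325.0], 0.58), ([303.0, 188.0], 0.44)]
stockbox side [([229.0, 292.0], 0.92)]
tin scene [([254.0, 187.0], 0.75)]
tin side [([352.0, 186.0], 0.69)]
{'clock': 0.9, 'joint_pos': array([-1.25801160e+00,  2.12880472e-01, -3.44139928e-02,  1.32349849e+00,
       -1.54677234e-05,  1.57079397e+00]), 'qvel': array([ 8.07589794e-04, -1.19589940e-03,  5.14744183e-05, -2.27765234e-04,
        1.99982963e-03,  1.20264844e-03]), 'tau': array([-1.70067146e-03, -6.85953712e+01,  4.87327373e+01,  1.37056493e-03,
       -1.32500945e-04, -2.78412693e-05]), 'tcp_pos': array([ 0.15384377, -0.47572221,  0.23131004]), 'orientation': array([3.14158929e+00, 1.54677313e-05, 3.12787076e-01]), 'contact_force': array([-0.455278  ,  0.0978433 ,  0.08638578]), 'moment': array([-0.00085516, -0.01841607, -0.04478369]), 'grasp_force': 0.0, 'finger_gap': 0.08518781981387284}
```

View pics/s1.png

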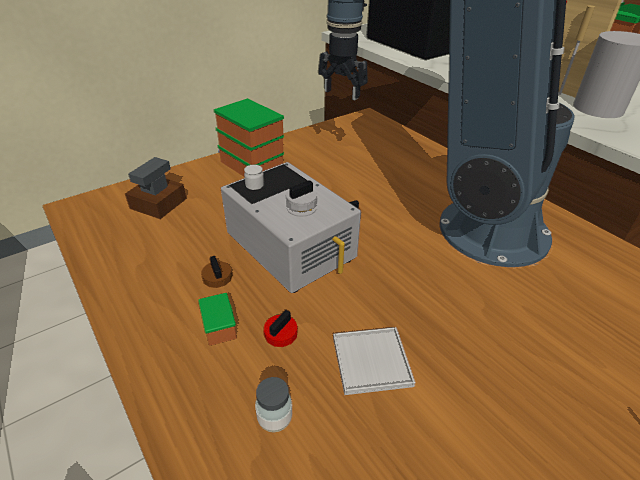

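View pics/d1.png

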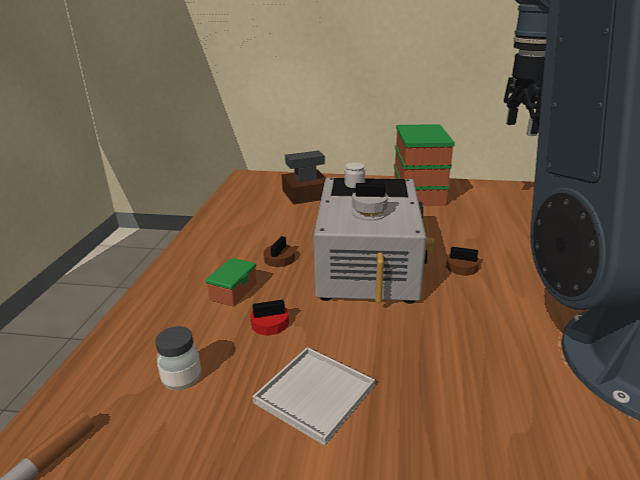

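Four things look like the cap: the red cap at scene (281,328), a brown one at scene (216,270), a second brown one at side (464,260), and the steel cap with black bar on the tank at scene (300,195) / side (370,195). The steel one on the tank deck is the target, and the empty dish is at scene (373,360).

```bash
python3 - <<'E'
from h import *
S={'tank':((290,249),(367,264)),'filler':((300,209),(368,197)),'grip':((298,189),(369,190)),'cap':((301,201),(368,206)),'dish':((370,360),(315,393)),'tin':((254,187),(352,186)),'jar':((277,414),(182,377)),'stock':((220,325),(229,292)),'red':((277,334),(267,323)),'brown':((216,266),(281,248))}
for k,(a,b) in S.items():
    P=tri([ray('scene',a),ray('side',b)]); print(k,P.round(3),np.round(proj('scene',P)-a,1),np.round(proj('side',P)-b,1))
for c,px,z in [('scene',(300,196),0.186),('side',(370,197),.186),('scene',(373,360),.004),('side',(315,393),.004)]:
    print(c,at_z(c,px,z).round(3))
a=cv2.imread('pics/s1.png')[160:300,200:380]; b=cv2.imread('pics/d1.png')[160:300,290:470]
cv2.imwrite('pics/crop.png',cv2.resize(np.hstack([a,b]),(0,0),fx=2.2,fy=2.2,interpolation=cv2.INTER_CUBIC))
E
```

```text
tank [ 0.479 -0.244  0.001] [ 0.2 -1.7] [-1.   1.7]
filler [ 0.483 -0.184  0.173] [ 1.2 -6.7] [-4.1  6.8]
grip [ 0.475 -0.208  0.192] [-0.   0.1] [ 0.  -0.1]
cap [ 0.475 -0.197  0.165] [-0.1  0.7] [ 0.4 -0.7]
dish [ 0.53   0.122 -0.003] [-0.  -0.3] [-0.2  0.3]
tin [ 0.519 -0.332  0.148] [ 0.  -0.1] [-0.   0.1]
jar [0.738 0.12  0.003] [0.  0.5] [ 0.3 -0.5]
stock [ 0.736 -0.108  0.009] [-0.   1.7] [ 1.  -1.5]
red [ 0.644 -0.036 -0.006] [ 0.  -0.1] [-0.  0.]
brown [ 0.668 -0.264  0.022] [-0.   0.3] [ 0.2 -0.3]
scene [ 0.482 -0.19   0.186]
side [ 0.472 -0.188  0.186]
scene [0.53  0.13  0.004]
side [0.529 0.129 0.004]
```

View pics/crop.png

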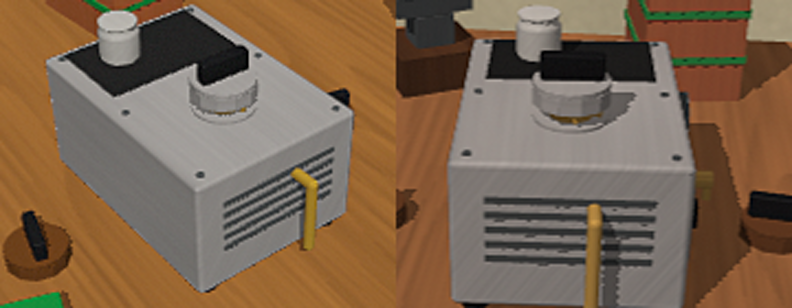

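The crop confirms the steel cap with a black bar on the tank's filler; the bar lies about along world x. I'll go above it.

>>> drive_tool(
  commands=[
    [[0,0,-1],[0,0,1],85],
    [[0,0,-1],[0,0,1],85],
    [[0,0,-1],[0,0,1],85],
    [[0,0,0],[0,0,1],85],
    [[0,0,0],[0,0,0.48],85],
  ],
  squeeze=60,
)

```text
clock: 1.32
tcp_pos: [0.1541, -0.4765, 0.323]
orientation: [3.139, -0.001, -0.004]
contact_force: [-0.3, 0.1, -1.1]
finger_gap: 0.0845
grasp_force: 0.0
```

>>> drive_tool(
  commands=[
    [[1,-0.87,0],[0,0,0],85],
    [[1,-0.87,0],[0,0,0],85],
    [[1,-0.87,0],[0,0,0],85],
    [[1,-0.87,0],[0,0,0],85],
    [[1,-0.87,0],[0,0,0],85],
    [[1,-0.87,0],[0,0,0],85],
    [[1,-0.87,0],[0,0,0],85],
    [[1,-0.87,0],[0,0,0],85],
  ],
)

```text
clock: 1.98
tcp_pos: [0.395, -0.2653, 0.3215]
orientation: [3.141, -0.0, -0.0]
contact_force: [0.1, -1.0, 0.2]
finger_gap: 0.085
grasp_force: 0.0
```

>>> drive_tool(
  commands=[
    [[1,-0.87,0],[0,0,0],85],
    [[1,-0.87,0],[0,0,0],85],
    [[0,0,0],[0,0,0],85],
    [[0,0,0],[0,0,0],85],
  ],
)

```text
clock: 2.32
tcp_pos: [0.4549, -0.2133, 0.3209]
orientation: [-3.141, 0.001, 0.004]
contact_force: [-0.6, -0.5, -0.4]
finger_gap: 0.0851
grasp_force: 0.0
```

```bash
python3 - <<'E'
from h import *
print(np.round(ctrl.get_calibration('wrist')['hand_eye'],3).tolist())
p=tool(); print(p[0].round(4),ctrl.get_obs()['orientation'],ctrl.get_obs()['clock'])
im=save('wrist','w1.png')
for l,z in [('cap_grip',.198),('cap',.166),('tin',.15),('tank',0)]:
    for r in ctrl.place_of(l,'wrist'): print(l,np.round(r['pixel'],1),round(r['score'],2),at_z('wrist',r['pixel'],z,p).round(4))
E
```

```text
[[0.001, -0.963, -0.27, 0.069], [1.0, 0.001, 0.001, 0.0], [-0.0, -0.27, 0.963, -0.142], [0.0, 0.0, 0.0, 1.0]]
[ 0.4549 -0.2133  0.3209] [-3.14126969e+00  6.65509556e-04  3.58237557e-03] 2.3167
cap_grip [287.2 201.6] 0.73 [ 0.475  -0.1965  0.198 ]
cap_grip [350.3 327. ] 0.68 [ 0.3719 -0.2465  0.198 ]
cap_grip [158.7  47.7] 0.65 [ 0.5938 -0.1001  0.198 ]
cap_grip [348.2   9.3] 0.59 [ 0.6168 -0.2395  0.198 ]
cap [346.2 313.4] 0.93 [ 0.3678 -0.2461  0.166 ]
cap [342.5  21.2] 0.92 [ 0.6172 -0.2381  0.166 ]
cap [291.7 194.9] 0.87 [ 0.4745 -0.1982  0.166 ]
cap [168.1  50.5] 0.63 [ 0.5986 -0.0951  0.166 ]
tin [452.4 145.9] 0.89 [ 0.5181 -0.3375  0.15  ]
tank [335.9 168.5] 0.89 [ 0.4805 -0.245   0.    ]
tank [288.5 200.6] 0.43 [ 0.4393 -0.1857  0.    ]
```

View pics/w1.png

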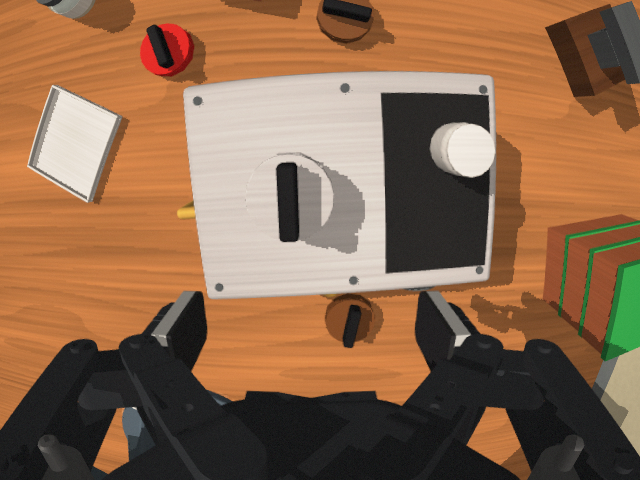

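The wrist view shows the steel cap with its bar centred at (288,202), the deck screws at the tank's corners, the tin at (462,150) and the dish at (75,145). Next I'll measure the yaws.

```bash
python3 - <<'E'
from h import *
p=tool()
s=[at_z('wrist',q,.15,p) for q in [(198,101),(484,90),(219,287),(479.5,270)]]
print(np.round(s,4))
for a,b in [(1,0),(3,2)]: d=s[b]-s[a]; print('yaw from y edge',np.degrees(np.arctan2(-d[0],d[1])))
for a,b in [(2,0),(3,1)]: d=s[b]-s[a]; print('yaw from x edge',np.degrees(np.arctan2(d[1],d[0])))
print('centre',np.mean(s,0))
g=cv2.imread('pics/w1.png',0); m=np.zeros_like(g); m[150:255,268:307]=(g[150:255,268:307]<60)
n,L,st,c=cv2.connectedComponentsWithStats(m); i=1+np.argmax(st[1:,4]); ys,xs=np.where(L==i)
pts=np.array([at_z('wrist',q,.208,p)[:2] for q in zip(xs,ys)],np.float32)
print('bar',cv2.minAreaRect(pts))
d=[at_z('wrist',q,.014,p)[:2] for q in [(54,86),(124,116),(92,202),(29,165)]]; print(np.round(d,3),np.mean(d,0))
print('dish edges side', [at_z('side',q,.014)[:2].round(3) for q in [(309,350),(375,382),(324,440),(254,397)]])
print('dish scene', [at_z('scene',q,.014)[:2].round(3) for q in [(333,331),(396,328),(414,384),(344,391)]])
E
```

```text
[[ 0.5535 -0.1198  0.15  ]
 [ 0.5688 -0.3707  0.15  ]
 [ 0.3839 -0.13    0.15  ]
 [ 0.3991 -0.3804  0.15  ]]
yaw from y edge 3.5029256111218268
yaw from y edge 3.4694239950179284
yaw from x edge 3.435947394871544
yaw from x edge 3.2633125908163985
centre [ 0.47633505 -0.25023429  0.15      ]
bar ((0.4743494391441345, -0.19991880655288696), (0.0559004507958889, 0.013955722562968731), 1.5000287294387817)
[[0.615 0.146]
 [0.557 0.026]
 [0.444 0.088]
 [0.505 0.205]] [0.5302709  0.11601208]
dish edges side [array([0.551, 0.048]), array([0.441, 0.106]), array([0.502, 0.217]), array([0.613, 0.156])]
dish scene [array([0.556, 0.036]), array([0.446, 0.103]), array([0.508, 0.217]), array([0.62 , 0.155])]
```

>>> drive_tool(
  commands=[
    [[0.63,-0.44,0],[0,0,-0.32],85],
    [[0,0,1],[0,0,0],85],
    [[0,0,1],[0,0,0],85],
    [[0,0,1],[0,0,0],85],
    [[0,0,0.7],[0,0,0],60],
    [[0,0,0],[0,0,0],40],
    [[0,0,0],[0,0,0],40],
  ],
)

```text
clock: 3.15
tcp_pos: [0.4719, -0.202, 0.2105]
orientation: [-3.141, 0.001, 0.021]
contact_force: [-0.2, -0.3, 0.2]
finger_gap: 0.051
grasp_force: 0.0
```

```bash
python3 - <<'E'
from h import *
o=ctrl.get_obs();p=tool(); print(p[0].round(4),np.degrees(o['orientation']),o['contact_force'],o['moment'],o['finger_gap'])
im=save('wrist','w2.png')
print([(np.round(r['pixel'],1),at_z('wrist',r['pixel'],.198,p).round(4)) for r in ctrl.place_of('cap_grip','wrist')[:3]])
E
```

```text
[ 0.4719 -0.202   0.2105] [-1.79973304e+02  6.54538840e-02  1.20879848e+00] [-0.17570043 -0.29587101  0.20392836] [-0.01611884  0.00350631 -0.02074804] 0.05100033810209666
[(array([364.6, 389.3]), array([ 0.4138, -0.2321,  0.198 ])), (array([302.2, 282.3]), array([ 0.4756, -0.1984,  0.198 ])), (array([127. ,  33.7]), array([ 0.5895, -0.1175,  0.198 ]))]
```

View pics/w2.png

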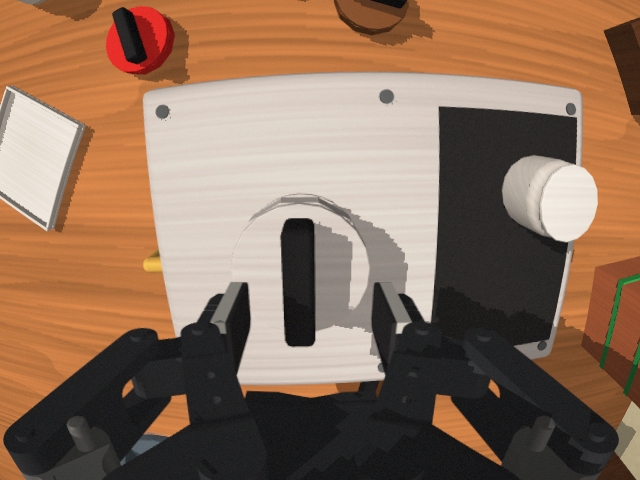

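The fingers straddle the bar (300,282), slightly off to the -y side. I'll correct a few mm, lower and grip.

>>> drive_tool(
  commands=[
    [[0.08,-0.08,0],[0,0,0],40],
    [[0,0,0.4],[0,0,0],40],
    [[0,0,0.28],[0,0,0],40],
    [[0,0,0],[0,0,0],25],
    [[0,0,0],[0,0,0],20],
    [[0,0,0],[0,0,0],20],
  ],
)

```text
clock: 3.75
tcp_pos: [0.4753, -0.1991, 0.1905]
orientation: [3.141, -0.001, 0.022]
contact_force: [-0.3, 0.0, 0.1]
finger_gap: 0.0201
grasp_force: 0.0
```

>>> drive_tool(
  commands=[
    [[0,0,0],[0,0,0],16],
    [[0,0,0],[0,0,0],12],
    [[0,0,0],[0,0,0],8],
    [[0,0,0],[0,0,0],8],
  ],
)

```text
clock: 4.08
tcp_pos: [0.4754, -0.1988, 0.1904]
orientation: [-3.141, -0.001, 0.023]
contact_force: [0.1, 5.6, 5.9]
finger_gap: 0.0131
grasp_force: 60.0
```

```bash
cat > st.py <<'E'
from h import *
o=ctrl.get_obs();print(round(o['clock'],2),o['tcp_pos'].round(4),np.degrees(o['orientation']).round(2),'F',o['contact_force'].round(2),'M',o['moment'].round(3),'gap',round(o['finger_gap'],4),round(o['grasp_force'],1),'q6',o['joint_pos'][5].round(3))
E
python3 st.py
```

```text
4.08 [ 0.4754 -0.1988  0.1904] [-1.7998e+02 -5.0000e-02  1.2900e+00] F [0.06 5.62 5.87] M [ 1.181  0.103 -0.027] gap 0.0131 60.0 q6 2.722
```

Gripped: the gap is 13 mm and forces are low. A light squeeze of about 25 N limits the torque the pads can pass (25 N × 11 mm ≈ 0.28 N m), which protects the stop. I'll turn to about 4° and watch the moment.

>>> drive_tool(
  commands=[
    [[0,-0.02,-0.01],[0,0,0],8],
    [[0,0,0],[0,0,0],8],
    [[0,0,0],[0,0,0],8],
  ],
  squeeze=25,
)

```text
clock: 4.33
tcp_pos: [0.4754, -0.1987, 0.1906]
orientation: [3.141, -0.001, 0.022]
contact_force: [1.9, 0.8, 4.9]
finger_gap: 0.0124
grasp_force: 59.9
```

```bash
python3 st.py
```

```text
4.33 [ 0.4754 -0.1987  0.1906] [ 1.7997e+02 -4.0000e-02  1.2800e+00] F [1.93 0.75 4.91] M [ 0.117 -0.171 -0.024] gap 0.0124 59.9 q6 2.724
```

>>> drive_tool(
  commands=[
    [[0,0,0],[0,0,-0.5],8],
    [[0,0,0],[0,0,0],8],
  ],
)

```text
clock: 4.5
tcp_pos: [0.4753, -0.1985, 0.1904]
orientation: [3.141, -0.001, 0.059]
contact_force: [1.1, 1.2, 4.8]
finger_gap: 0.0123
grasp_force: 59.9
```

```bash
python3 st.py
```

```text
4.5 [ 0.4753 -0.1985  0.1904] [ 1.7999e+02 -4.0000e-02  3.3800e+00] F [1.14 1.16 4.75] M [ 0.354 -0.352 -0.028] gap 0.0123 59.9 q6 2.687
```

>>> drive_tool(
  commands=[
    [[0,0,0],[0,0,-0.5],8],
    [[0,0,0],[0,0,0],8],
  ],
)

```text
clock: 4.67
tcp_pos: [0.4753, -0.1985, 0.1904]
orientation: [3.142, -0.0, 0.093]
contact_force: [2.0, 2.6, 5.7]
finger_gap: 0.0122
grasp_force: 59.9
```

```bash
python3 st.py
```

```text
4.67 [ 0.4753 -0.1985  0.1904] [ 1.80e+02 -3.00e-02  5.33e+00] F [1.97 2.56 5.69] M [ 0.445 -0.361 -0.026] gap 0.0122 59.9 q6 2.653
```

>>> drive_tool(
  commands=[
    [[0,0,0],[0,0,-0.5],8],
    [[0,0,0],[0,0,0],8],
  ],
)

```text
clock: 4.83
tcp_pos: [0.4752, -0.1984, 0.1903]
orientation: [-3.142, -0.0, 0.127]
contact_force: [1.4, 1.7, 4.4]
finger_gap: 0.0125
grasp_force: 59.9
```

```bash
python3 st.py
```

```text
4.83 [ 0.4752 -0.1984  0.1903] [-1.80e+02 -2.00e-02  7.29e+00] F [1.43 1.74 4.44] M [ 0.464 -0.365  0.092] gap 0.0125 59.9 q6 2.619
```

>>> drive_tool(
  commands=[
    [[0,0,0],[0,0,0],22],
    [[0,0,0],[0,0,0],22],
    [[0,0,0],[0,0,0],22],
  ],
  squeeze=25,
)

```text
clock: 5.08
tcp_pos: [0.4748, -0.1985, 0.1899]
orientation: [-3.142, 0.001, 0.126]
contact_force: [-0.1, -0.3, 0.7]
finger_gap: 0.0221
grasp_force: 0.0
```

```bash
python3 st.py; python3 - <<'E'
from h import *
a=save('wrist','w3.png')
cv2.imwrite('pics/w3c.png',cv2.resize(a[180:420,180:460],(0,0),fx=2,fy=2,interpolation=cv2.INTER_CUBIC)[:,:,::-1])
E
```

```text
5.08 [ 0.4748 -0.1985  0.1899] [-1.80e+02  5.00e-02  7.21e+00] F [-0.12 -0.31  0.65] M [ 0.025 -0.027  0.043] gap 0.0221 0.0 q6 2.62
```

>>> drive_tool(
  commands=[
    [[0,0,0],[0,0,0],11],
    [[0,0,0],[0,0,0],8],
    [[0,0,0],[0,0,0],8],
    [[0,0,0],[0,0,0],8],
  ],
  squeeze=25,
)

```text
clock: 5.47
tcp_pos: [0.4749, -0.1984, 0.1901]
orientation: [-3.141, 0.0, 0.127]
contact_force: [-1.9, 1.4, 0.8]
finger_gap: 0.0133
grasp_force: 30.4
```

```bash
python3 st.py
```

```text
5.47 [ 0.4749 -0.1984  0.1901] [-1.7999e+02  2.0000e-02  7.2700e+00] F [-1.93  1.43  0.76] M [ 0.315  0.372 -0.035] gap 0.0133 30.4 q6 2.619
```

View pics/w3c.png

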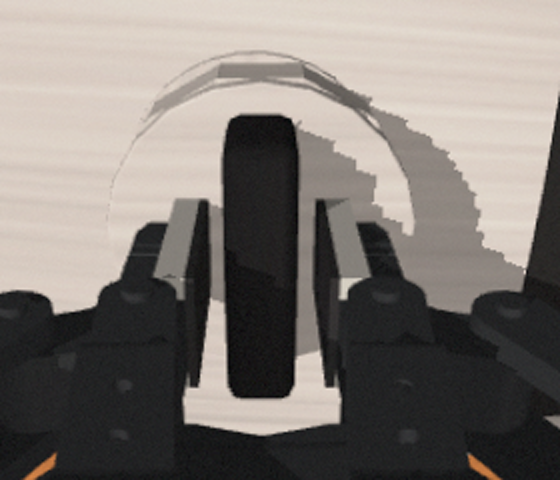

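The cap turned with the fingers: the bar is square and centred between the pads. I'll continue in small steps with the lightest grip, reading the moment after each.

>>> drive_tool(
  commands=[
    [[0,0,0],[0,0,-0.25],7],
    [[0,0,0],[0,0,0],7],
  ],
  squeeze=20,
)

```text
clock: 5.63
tcp_pos: [0.475, -0.1984, 0.1902]
orientation: [-3.141, 0.0, 0.146]
contact_force: [-2.4, 2.8, 0.8]
finger_gap: 0.0132
grasp_force: 30.4
```

```bash
python3 st.py
```

```text
5.63 [ 0.475  -0.1984  0.1902] [-1.7999e+02  1.0000e-02  8.3700e+00] F [-2.36  2.81  0.84] M [ 0.464  0.336 -0.032] gap 0.0132 30.4 q6 2.6
```

>>> drive_tool(
  commands=[
    [[0,0,0],[0,0,-0.25],7],
    [[0,0,0],[0,0,0],7],
  ],
)

```text
clock: 5.8
tcp_pos: [0.4751, -0.1984, 0.1901]
orientation: [-3.141, -0.0, 0.164]
contact_force: [-0.9, 1.9, -0.4]
finger_gap: 0.0137
grasp_force: 30.3
```

```bash
python3 st.py
```

```text
5.8 [ 0.4751 -0.1984  0.1901] [-179.99   -0.      9.37] F [-0.93  1.9  -0.36] M [ 0.484  0.176 -0.028] gap 0.0137 30.3 q6 2.582
```

```bash
cat > bar.py <<'E'
from h import *
import sys
def bar(im,p):
    # left/right edges of the bar's front part, in rows ahead of the pads
    g=cv2.cvtColor(im,cv2.COLOR_RGB2GRAY); A=[]
    for v in range(244,274,2):
        u0=int(proj('wrist',np.array([0,0,0]),p)[0]) if 0 else 310
        row=g[v,270:350]<45; i=np.where(row)[0]
        # longest run
        runs=np.split(i,np.where(np.diff(i)>1)[0]+1); r=max(runs,key=len)
        A.append([at_z('wrist',(270+r[0]-.5,v),.21,p)[:2],at_z('wrist',(270+r[-1]+.5,v),.21,p)[:2]])
    A=np.array(A); out=[]
    for k in (0,1):
        c=np.polyfit(A[:,k,0],A[:,k,1],1); out.append(np.degrees(np.arctan(c[0])))
    return np.round(out,2), np.round(np.linalg.norm(A[:,0]-A[:,1],axis=1)[[0,7,14]],4)
if __name__=='__main__':
    p=tool(); im=np.array(ctrl.camera('wrist')); cv2.imwrite('pics/'+sys.argv[1],im[:,:,::-1])
    print('tool yaw',np.degrees(ctrl.get_obs()['orientation'][2]).round(2),'bar',bar(im,p))
E
python3 bar.py w4.png; python3 - <<'E'
from bar import *
im=cv2.imread('pics/w3.png')[:,:,::-1].copy()
p=(np.array([.4748,-.1985,.1899]),R.from_euler('xyz',[np.pi,0.001,np.radians(7.21)]).as_matrix())
print('w3',bar(im,p))
E
```

```text
tool yaw 9.32 bar (array([ 5.72, 15.75]), array([0.011 , 0.0129, 0.0131]))
w3 (array([ 2.75, 11.18]), array([0.0113, 0.0129, 0.013 ]))
```

```bash
sed -i 's/range(244,274,2)/range(254,280,1)/; s/\[\[0,7,14\]\]/[[0,12,25]]/; s/im=np.array(ctrl.camera/im=np.array(ctrl.camera/' bar.py; python3 - <<'E'
from bar import *
for n,y,x in [('w3',7.21,(.4748,-.1985,.1899)),('w4',9.37,(.4751,-.1984,.1901))]:
    im=cv2.imread(f'pics/{n}.png')[:,:,::-1].copy()
    p=(np.array(x),R.from_euler('xyz',[np.pi,0.0,np.radians(y)]).as_matrix())
    b=bar(im,p);print(n,y,b,b[0].mean())
E
```

```text
w3 7.21 (array([6.34, 8.19]), array([0.0128, 0.013 , 0.0131])) 7.265
w4 9.37 (array([ 8.57, 11.63]), array([0.0125, 0.013 , 0.0135])) 10.100000000000001
```

>>> drive_tool(
  commands=[
    [[0,0,0],[0,0,-0.25],7],
    [[0,0,0],[0,0,0],7],
  ],
)

```text
clock: 6.02
tcp_pos: [0.4751, -0.1984, 0.1902]
orientation: [-3.141, -0.0, 0.181]
contact_force: [-0.2, 3.9, 0.3]
finger_gap: 0.0133
grasp_force: 30.2
```

```bash
python3 st.py; python3 bar.py w5.png
```

```text
6.02 [ 0.4751 -0.1984  0.1902] [-179.99   -0.     10.37] F [-0.19  3.92  0.28] M [ 0.547  0.071 -0.066] gap 0.0133 30.2 q6 2.565
tool yaw 10.31 bar (array([ 9.08, 12.63]), array([0.0125, 0.013 , 0.0135]))
```

>>> drive_tool(
  commands=[
    [[0,0,0],[0,0,-0.35],7],
    [[0,0,0],[0,0,0],7],
  ],
)

```text
clock: 6.23
tcp_pos: [0.4751, -0.1984, 0.1902]
orientation: [-3.141, -0.0, 0.206]
contact_force: [-0.1, 3.1, -1.1]
finger_gap: 0.0134
grasp_force: 30.1
```

```bash
python3 st.py; python3 bar.py w5.png
```

```text
6.23 [ 0.4751 -0.1984  0.1902] [-179.99   -0.     11.81] F [-0.08  3.11 -1.13] M [ 0.639 -0.031 -0.058] gap 0.0134 30.1 q6 2.54
tool yaw 11.73 bar (array([10.94, 14.07]), array([0.0125, 0.013 , 0.0135]))
```

>>> drive_tool(
  commands=[
    [[0,0,0],[0,0,-0.4],7],
    [[0,0,0],[0,0,0],7],
  ],
)

```text
clock: 6.45
tcp_pos: [0.4751, -0.1984, 0.1902]
orientation: [-3.142, -0.0, 0.233]
contact_force: [0.3, 3.4, -3.4]
finger_gap: 0.0134
grasp_force: 30.0
```

```bash
python3 st.py
```

```text
6.45 [ 0.4751 -0.1984  0.1902] [-180.     -0.     13.36] F [ 0.31  3.39 -3.35] M [ 0.589 -0.125 -0.08 ] gap 0.0134 30.0 q6 2.513
```

>>> drive_tool(
  commands=[
    [[0,0,0.01],[0,0,-0.4],7],
    [[0,0,0],[0,0,0],7],
  ],
)

```text
clock: 6.62
tcp_pos: [0.4752, -0.1985, 0.1901]
orientation: [3.141, -0.0, 0.26]
contact_force: [-0.0, 3.6, 1.6]
finger_gap: 0.0134
grasp_force: 30.5
```

```bash
python3 st.py
```

```text
6.62 [ 0.4752 -0.1985  0.1901] [ 1.7999e+02 -3.0000e-02  1.4920e+01] F [-0.03  3.57  1.61] M [ 0.754  0.006 -0.023] gap 0.0134 30.5 q6 2.486
```

>>> drive_tool(
  commands=[
    [[0,0,0],[0,0,-0.4],7],
    [[0,0,0],[0,0,0],7],
  ],
)

```text
clock: 6.78
tcp_pos: [0.4752, -0.1984, 0.1901]
orientation: [3.141, -0.0, 0.288]
contact_force: [0.5, 3.8, 2.4]
finger_gap: 0.0134
grasp_force: 30.6
```

```bash
python3 st.py; python3 bar.py w6.png
```

```text
6.78 [ 0.4752 -0.1984  0.1901] [ 1.7999e+02 -3.0000e-02  1.6490e+01] F [0.54 3.76 2.4 ] M [ 0.897 -0.04  -0.015] gap 0.0134 30.6 q6 2.458
tool yaw 16.41 bar (array([16.18, 18.74]), array([0.0125, 0.013 , 0.0135]))
```

>>> drive_tool(
  commands=[
    [[0,-0.01,0],[0,0,-0.4],7],
    [[0,0,0],[0,0,0],7],
  ],
)

```text
clock: 7.0
tcp_pos: [0.4752, -0.1983, 0.1901]
orientation: [3.141, -0.0, 0.315]
contact_force: [1.3, 2.2, 1.8]
finger_gap: 0.0132
grasp_force: 30.7
```

```bash
python3 st.py
```

```text
7.0 [ 0.4752 -0.1983  0.1901] [ 1.7997e+02 -2.0000e-02  1.8070e+01] F [1.31 2.25 1.77] M [ 0.509 -0.261 -0.049] gap 0.0132 30.7 q6 2.431
```

>>> drive_tool(
  commands=[
    [[0,0,0],[0,0,-0.4],7],
    [[0,0,0],[0,0,0],7],
  ],
)

```text
clock: 7.17
tcp_pos: [0.4752, -0.1983, 0.1901]
orientation: [3.141, -0.0, 0.343]
contact_force: [0.6, 3.1, 3.8]
finger_gap: 0.0133
grasp_force: 30.8
```

```bash
python3 st.py
```

```text
7.17 [ 0.4752 -0.1983  0.1901] [ 1.7998e+02 -2.0000e-02  1.9660e+01] F [0.56 3.1  3.76] M [ 0.607 -0.18  -0.041] gap 0.0133 30.8 q6 2.403
```

>>> drive_tool(
  commands=[
    [[0,0,-0.01],[0,0,-0.4],7],
    [[0,0,0],[0,0,0],7],
  ],
)

```text
clock: 7.33
tcp_pos: [0.475, -0.1982, 0.1902]
orientation: [3.142, 0.0, 0.371]
contact_force: [1.2, 2.6, -0.4]
finger_gap: 0.0134
grasp_force: 30.3
```

```bash
python3 st.py; python3 bar.py w6.png
```

```text
7.33 [ 0.475  -0.1982  0.1902] [180.     0.    21.25] F [ 1.21  2.55 -0.41] M [ 0.487 -0.222 -0.018] gap 0.0134 30.3 q6 2.375
tool yaw 21.18 bar (array([21.09, 23.49]), array([0.0125, 0.013 , 0.0135]))
```

>>> drive_tool(
  commands=[
    [[0,0,0],[0,0,-0.4],7],
    [[0,0,0],[0,0,0],7],
  ],
)

```text
clock: 7.55
tcp_pos: [0.4749, -0.1982, 0.1901]
orientation: [3.142, 0.0, 0.399]
contact_force: [0.5, 2.3, -0.3]
finger_gap: 0.0135
grasp_force: 30.3
```

```bash
python3 st.py
```

```text
7.55 [ 0.4749 -0.1982  0.1901] [1.800e+02 1.000e-02 2.285e+01] F [ 0.52  2.27 -0.32] M [ 0.44  -0.164 -0.043] gap 0.0135 30.3 q6 2.347
```

>>> drive_tool(
  commands=[
    [[0,0,0],[0,0,-0.4],7],
    [[0,0,0],[0,0,0],7],
  ],
)

```text
clock: 7.72
tcp_pos: [0.4749, -0.1982, 0.1901]
orientation: [-3.142, 0.0, 0.427]
contact_force: [0.1, 1.7, 0.0]
finger_gap: 0.0135
grasp_force: 30.3
```

```bash
python3 st.py
```

```text
7.72 [ 0.4749 -0.1982  0.1901] [-1.800e+02  1.000e-02  2.444e+01] F [0.12 1.71 0.01] M [ 0.337 -0.065  0.026] gap 0.0135 30.3 q6 2.32
```

>>> drive_tool(
  commands=[
    [[0,0,0],[0,0,-0.4],7],
    [[0,0,0],[0,0,0],7],
  ],
)

```text
clock: 7.88
tcp_pos: [0.4749, -0.1982, 0.1901]
orientation: [-3.142, 0.0, 0.455]
contact_force: [0.3, 1.6, 0.9]
finger_gap: 0.0134
grasp_force: 30.3
```

```bash
python3 st.py; python3 bar.py w6.png
```

```text
7.88 [ 0.4749 -0.1982  0.1901] [-1.800e+02  2.000e-02  2.604e+01] F [0.25 1.59 0.86] M [0.336 0.048 0.055] gap 0.0134 30.3 q6 2.292
tool yaw 25.97 bar (array([26.07, 27.83]), array([0.0125, 0.013 , 0.0135]))
```

>>> drive_tool(
  commands=[
    [[0,0,0],[0,0,-0.3],7],
    [[0,0,0],[0,0,0],7],
  ],
)

```text
clock: 8.1
tcp_pos: [0.4749, -0.1982, 0.1902]
orientation: [3.142, 0.0, 0.477]
contact_force: [0.0, 1.9, 0.6]
finger_gap: 0.0135
grasp_force: 30.3
```

```bash
python3 st.py; python3 bar.py w6.png
```

```text
8.1 [ 0.4749 -0.1982  0.1902] [1.800e+02 1.000e-02 2.732e+01] F [0.02 1.92 0.64] M [ 0.218  0.07  -0.037] gap 0.0135 30.3 q6 2.27
tool yaw 27.26 bar (array([26.49, 29.55]), array([0.0125, 0.013 , 0.0135]))
```

>>> drive_tool(
  commands=[
    [[0,0,0],[0,0,-0.4],7],
    [[0,0,0],[0,0,0],7],
  ],
)

```text
clock: 8.32
tcp_pos: [0.4749, -0.1982, 0.1902]
orientation: [-3.142, 0.0, 0.505]
contact_force: [-0.5, 1.0, -0.9]
finger_gap: 0.0135
grasp_force: 30.2
```

```bash
python3 st.py; python3 bar.py w6.png
```

```text
8.32 [ 0.4749 -0.1982  0.1902] [-1.800e+02  1.000e-02  2.892e+01] F [-0.49  0.99 -0.89] M [ 0.158  0.049 -0.014] gap 0.0135 30.2 q6 2.242
tool yaw 28.84 bar (array([28.74, 31.16]), array([0.0125, 0.013 , 0.0135]))
```

>>> drive_tool(
  commands=[
    [[0,0,0],[0,0,-0.4],7],
    [[0,0,0],[0,0,0],7],
  ],
)

```text
clock: 8.53
tcp_pos: [0.475, -0.1982, 0.1902]
orientation: [3.142, 0.0, 0.532]
contact_force: [0.7, 1.3, -1.0]
finger_gap: 0.0133
grasp_force: 30.1
```

```bash
python3 st.py; python3 bar.py w6.png
```

```text
8.53 [ 0.475  -0.1982  0.1902] [1.800e+02 1.000e-02 3.049e+01] F [ 0.66  1.34 -1.  ] M [ 0.12   0.021 -0.039] gap 0.0133 30.1 q6 2.214
tool yaw 30.42 bar (array([29.84, 32.72]), array([0.0125, 0.013 , 0.0135]))
```

>>> drive_tool(
  commands=[
    [[0,0,0.005],[0,0,-0.4],7],
    [[0,0,0],[0,0,0],7],
  ],
)

```text
clock: 8.75
tcp_pos: [0.4751, -0.1982, 0.1902]
orientation: [3.141, -0.0, 0.56]
contact_force: [0.1, 0.8, -0.2]
finger_gap: 0.0132
grasp_force: 30.3
```

```bash
python3 st.py; python3 bar.py w6.png
```

```text
8.75 [ 0.4751 -0.1982  0.1902] [ 1.7999e+02 -1.0000e-02  3.2080e+01] F [ 0.12  0.82 -0.21] M [ 0.282 -0.084  0.009] gap 0.0132 30.3 q6 2.186
tool yaw 32.01 bar (array([31.88, 34.31]), array([0.0125, 0.013 , 0.0135]))
```

>>> drive_tool(
  commands=[
    [[0,0,0],[0,0,-0.4],7],
    [[0,0,0],[0,0,0],7],
  ],
)

```text
clock: 8.97
tcp_pos: [0.4751, -0.1981, 0.1901]
orientation: [3.142, -0.0, 0.588]
contact_force: [0.6, 2.6, 1.1]
finger_gap: 0.0136
grasp_force: 30.4
```

```bash
python3 st.py; python3 bar.py w6.png
```

```text
8.97 [ 0.4751 -0.1981  0.1901] [ 1.7999e+02 -2.0000e-02  3.3670e+01] F [0.58 2.63 1.06] M [ 0.391 -0.138 -0.021] gap 0.0136 30.4 q6 2.159
tool yaw 33.61 bar (array([33.47, 35.9 ]), array([0.0125, 0.013 , 0.0135]))
```

>>> drive_tool(
  commands=[
    [[0,0,0],[0,0,-0.4],7],
    [[0,0,0],[0,0,0],7],
  ],
)

```text
clock: 9.18
tcp_pos: [0.4751, -0.1981, 0.1901]
orientation: [3.142, -0.0, 0.616]
contact_force: [1.0, 2.8, 1.4]
finger_gap: 0.0132
grasp_force: 30.4
```

```bash
python3 st.py; python3 bar.py w6.png
```

```text
9.18 [ 0.4751 -0.1981  0.1901] [ 1.800e+02 -2.000e-02  3.527e+01] F [0.97 2.79 1.44] M [ 0.533 -0.23  -0.047] gap 0.0132 30.4 q6 2.131
tool yaw 35.2 bar (array([35.19, 37.5 ]), array([0.0125, 0.013 , 0.0135]))
```

>>> drive_tool(
  commands=[
    [[0,0,0],[0,0,-0.4],7],
    [[0,0,0],[0,0,0],7],
  ],
)

```text
clock: 9.4
tcp_pos: [0.4751, -0.1981, 0.1902]
orientation: [3.141, -0.0, 0.643]
contact_force: [1.8, 3.2, 0.8]
finger_gap: 0.0132
grasp_force: 30.5
```

```bash
python3 st.py; python3 bar.py w6.png
```

```text
9.4 [ 0.4751 -0.1981  0.1902] [ 1.7999e+02 -2.0000e-02  3.6870e+01] F [1.76 3.21 0.82] M [ 0.625 -0.354 -0.071] gap 0.0132 30.5 q6 2.103
tool yaw 36.8 bar (array([36.5 , 39.09]), array([0.0125, 0.013 , 0.0135]))
```

>>> drive_tool(
  commands=[
    [[0,0,0],[0,0,-0.3],7],
    [[0,0,0],[0,0,0],7],
  ],
)

```text
clock: 9.62
tcp_pos: [0.4751, -0.1981, 0.1901]
orientation: [3.141, -0.0, 0.665]
contact_force: [3.7, 3.3, 1.0]
finger_gap: 0.0134
grasp_force: 30.5
```

```bash
python3 st.py; python3 bar.py w6.png
```

```text
9.62 [ 0.4751 -0.1981  0.1901] [ 1.7999e+02 -2.0000e-02  3.8130e+01] F [3.67 3.33 1.  ] M [ 0.711 -0.61  -0.125] gap 0.0134 30.5 q6 2.081
tool yaw 38.07 bar (array([36.82, 40.35]), array([0.0125, 0.013 , 0.0135]))
```

Moment is rising and the bar is beginning to lag. I'll try a smaller step.

>>> drive_tool(
  commands=[
    [[0,0,0],[0,0,-0.12],7],
    [[0,0,0],[0,0,0],7],
  ],
)

```text
clock: 9.83
tcp_pos: [0.4752, -0.1981, 0.1901]
orientation: [3.141, -0.0, 0.673]
contact_force: [3.5, 3.9, 1.2]
finger_gap: 0.0134
grasp_force: 30.5
```

```bash
python3 st.py; python3 bar.py w6.png
```

```text
9.83 [ 0.4752 -0.1981  0.1901] [ 1.7999e+02 -2.0000e-02  3.8580e+01] F [3.45 3.93 1.19] M [ 0.75  -0.689 -0.169] gap 0.0134 30.5 q6 2.073
tool yaw 38.56 bar (array([37.27, 40.43]), array([0.0125, 0.013 , 0.0135]))
```

>>> drive_tool(
  commands=[
    [[0,0,0],[0,0,-0.15],7],
    [[0,0,0],[0,0,0],7],
  ],
)

```text
clock: 10.05
tcp_pos: [0.4752, -0.1981, 0.1901]
orientation: [3.141, -0.0, 0.684]
contact_force: [3.5, 3.9, 0.1]
finger_gap: 0.0133
grasp_force: 30.5
```

```bash
python3 st.py; python3 bar.py w6.png
```

```text
10.05 [ 0.4752 -0.1981  0.1901] [ 1.7999e+02 -3.0000e-02  3.9180e+01] F [3.52 3.93 0.09] M [ 0.82  -0.806 -0.289] gap 0.0133 30.5 q6 2.062
tool yaw 39.15 bar (array([37.87, 41.03]), array([0.0125, 0.013 , 0.0135]))
```

The first stop is clear: moment -0.29 N m at tool yaw ≈38.5°, so the cap is at ≈35°. I'll back off 1°, firm up the grip and press down.

>>> drive_tool(
  commands=[
    [[0,0,0],[0,0,0.3],5],
    [[0,0,0],[0,0,0],4],
    [[0,0,0],[0,0,0],4],
    [[0,0,0],[0,0,0],4],
  ],
  squeeze=60,
)

```text
clock: 10.43
tcp_pos: [0.475, -0.1982, 0.1902]
orientation: [3.142, -0.0, 0.663]
contact_force: [0.7, 3.1, 4.0]
finger_gap: 0.0129
grasp_force: 62.3
```

```bash
python3 st.py
```

```text
10.43 [ 0.475  -0.1982  0.1902] [180.    -0.    37.96] F [0.66 3.1  4.02] M [ 0.872 -0.329 -0.031] gap 0.0129 62.3 q6 2.084
```

>>> drive_tool(
  commands=[
    [[0,0,0.05],[0,0,0],4],
    [[0,0,0.05],[0,0,0],4],
    [[0,0,0],[0,0,0],4],
  ],
)

```text
clock: 10.68
tcp_pos: [0.475, -0.1982, 0.1871]
orientation: [3.141, -0.0, 0.663]
contact_force: [1.1, 4.6, 6.3]
finger_gap: 0.0125
grasp_force: 62.5
```

```bash
python3 st.py; python3 bar.py w7.png
```

```text
10.68 [ 0.475  -0.1982  0.1871] [ 1.7999e+02 -1.0000e-02  3.7970e+01] F [1.15 4.6  6.26] M [ 0.939 -0.294 -0.02 ] gap 0.0125 62.5 q6 2.084
tool yaw 37.97 bar (array([37.86, 39.72]), array([0.0122, 0.0127, 0.0132]))
```

>>> drive_tool(
  commands=[
    [[0,0,0.053],[0,0,0],4],
    [[0,0,0],[0,0,0],4],
  ],
)

```text
clock: 10.9
tcp_pos: [0.475, -0.1982, 0.1856]
orientation: [3.141, -0.0, 0.663]
contact_force: [0.8, 3.7, 7.2]
finger_gap: 0.0127
grasp_force: 62.7
```

```bash
python3 st.py
```

```text
10.9 [ 0.475  -0.1982  0.1856] [ 1.7999e+02 -1.0000e-02  3.7960e+01] F [0.77 3.73 7.18] M [ 1.007 -0.124 -0.03 ] gap 0.0127 62.7 q6 2.084
```

>>> drive_tool(
  commands=[
    [[0,0,0],[0,0,-0.35],4],
    [[0,0,0],[0,0,0],4],
  ],
)

```text
clock: 11.07
tcp_pos: [0.4751, -0.1981, 0.1857]
orientation: [3.141, -0.0, 0.688]
contact_force: [0.9, 4.0, 7.4]
finger_gap: 0.0129
grasp_force: 62.7
```

```bash
python3 st.py; python3 bar.py w7.png
```

```text
11.07 [ 0.4751 -0.1981  0.1857] [ 1.7999e+02 -2.0000e-02  3.9450e+01] F [0.93 3.99 7.38] M [ 1.051 -0.251 -0.051] gap 0.0129 62.7 q6 2.058
tool yaw 39.39 bar (array([38.59, 41.66]), array([0.0121, 0.0125, 0.013 ]))
```

>>> drive_tool(
  commands=[
    [[0,0,0],[0,0,-0.3],4],
    [[0,0,0],[0,0,0],4],
  ],
)

```text
clock: 11.28
tcp_pos: [0.4751, -0.1981, 0.1857]
orientation: [3.141, -0.0, 0.709]
contact_force: [0.7, 4.8, 7.4]
finger_gap: 0.0123
grasp_force: 62.7
```

```bash
python3 st.py; python3 bar.py w7.png
```

```text
11.28 [ 0.4751 -0.1981  0.1857] [ 1.7999e+02 -2.0000e-02  4.0640e+01] F [0.66 4.81 7.38] M [ 1.012 -0.19  -0.009] gap 0.0123 62.7 q6 2.037
tool yaw 40.59 bar (array([40.11, 42.86]), array([0.0121, 0.0125, 0.013 ]))
```

Past the stop with almost no resistance. I'll turn on while staying pressed.

>>> drive_tool(
  commands=[
    [[0,0,0],[0,0,-0.6],4],
    [[0,0,0],[0,0,-0.6],4],
    [[0,0,0],[0,0,-0.6],4],
    [[0,0,0],[0,0,-0.6],4],
    [[0,0,0],[0,0,-0.6],4],
  ],
)

```text
clock: 11.75
tcp_pos: [0.4751, -0.198, 0.1857]
orientation: [3.141, -0.001, 0.92]
contact_force: [1.1, 6.0, 7.8]
finger_gap: 0.0125
grasp_force: 62.7
```

```bash
python3 st.py
```

```text
11.75 [ 0.4751 -0.198   0.1857] [ 1.7999e+02 -3.0000e-02  5.2690e+01] F [1.09 6.05 7.81] M [ 1.299 -0.14  -0.14 ] gap 0.0125 62.7 q6 1.827
```

>>> drive_tool(
  commands=[
    [[0,0,0],[0,0,-0.6],4],
    [[0,0,0],[0,0,-0.6],4],
    [[0,0,0],[0,0,-0.6],4],
    [[0,0,0],[0,0,-0.6],4],
    [[0,0,0],[0,0,-0.6],4],
  ],
)

```text
clock: 12.17
tcp_pos: [0.4752, -0.198, 0.1858]
orientation: [3.141, -0.001, 1.129]
contact_force: [1.5, 5.9, 7.3]
finger_gap: 0.0129
grasp_force: 62.7
```

```bash
python3 st.py
```

```text
12.17 [ 0.4752 -0.198   0.1858] [ 1.7998e+02 -3.0000e-02  6.4690e+01] F [1.54 5.92 7.25] M [ 1.453 -0.428 -0.173] gap 0.0129 62.7 q6 1.617
```

>>> drive_tool(
  commands=[
    [[0,0,0],[0,0,-0.6],4],
    [[0,0,0],[0,0,-0.6],4],
    [[0,0,0],[0,0,-0.6],4],
    [[0,0,0],[0,0,0],4],
  ],
)

```text
clock: 12.5
tcp_pos: [0.475, -0.1979, 0.1857]
orientation: [3.141, -0.001, 1.256]
contact_force: [0.3, 6.7, 8.9]
finger_gap: 0.0124
grasp_force: 62.8
```

```bash
python3 st.py; python3 bar.py w7.png
```

```text
12.5 [ 0.475  -0.1979  0.1857] [ 1.7999e+02 -3.0000e-02  7.1940e+01] F [0.27 6.73 8.9 ] M [ 1.394e+00 -1.300e-01  1.000e-03] gap 0.0124 62.8 q6 1.491
tool yaw 71.82 bar (array([70.06, 72.92]), array([0.0121, 0.0129, 0.0127]))
```

>>> drive_tool(
  commands=[
    [[0.017,0,0],[0,0,-0.45],4],
    [[0,0,0],[0,0,-0.45],4],
    [[0,0,0],[0,0,-0.45],4],
    [[0,0,0],[0,0,-0.4],4],
    [[0,0,0],[0,0,0],4],
  ],
)

```text
clock: 12.97
tcp_pos: [0.4752, -0.1977, 0.1857]
orientation: [3.141, 0.0, 1.377]
contact_force: [0.2, 4.3, 8.1]
finger_gap: 0.0125
grasp_force: 62.7
```

```bash
python3 st.py; python3 bar.py w7.png
```

```text
12.97 [ 0.4752 -0.1977  0.1857] [1.7998e+02 1.0000e-02 7.8870e+01] F [0.17 4.3  8.12] M [ 0.912 -0.077 -0.037] gap 0.0125 62.7 q6 1.371
tool yaw 78.8 bar (array([76.92, 79.87]), array([0.0121, 0.0129, 0.013 ]))
```

>>> drive_tool(
  commands=[
    [[0,0,-0.06],[0,0,0],4],
    [[0,0,-0.06],[0,0,0],4],
    [[0,0,-0.06],[0,0,0],4],
    [[0,0,0],[0,0,0],4],
  ],
)

```text
clock: 13.35
tcp_pos: [0.4751, -0.1977, 0.191]
orientation: [-3.141, 0.0, 1.375]
contact_force: [1.3, 3.4, 2.8]
finger_gap: 0.0127
grasp_force: 62.1
```

```bash
python3 st.py
```

```text
13.35 [ 0.4751 -0.1977  0.191 ] [-179.99    0.     78.76] F [1.3  3.42 2.84] M [ 0.652 -0.189  0.078] gap 0.0127 62.1 q6 1.373
```

>>> drive_tool(
  commands=[
    [[0,0,-0.05],[0,0,0],4],
    [[0,0,0],[0,0,0],4],
  ],
)

```text
clock: 13.52
tcp_pos: [0.4749, -0.1977, 0.1925]
orientation: [-3.141, 0.0, 1.375]
contact_force: [-1.5, 3.3, 5.0]
finger_gap: 0.0124
grasp_force: 62.4
```

```bash
python3 st.py
```

```text
13.52 [ 0.4749 -0.1977  0.1925] [-1.7997e+02  1.0000e-02  7.8760e+01] F [-1.47  3.25  4.99] M [0.826 0.4   0.091] gap 0.0124 62.4 q6 1.373
```

>>> drive_tool(
  commands=[
    [[0,0,-0.05],[0,0,0],4],
    [[0,0,0],[0,0,0],4],
  ],
)

```text
clock: 13.68
tcp_pos: [0.4747, -0.1977, 0.1939]
orientation: [-3.141, 0.0, 1.375]
contact_force: [-4.2, 3.2, 4.1]
finger_gap: 0.0127
grasp_force: 62.3
```

```bash
python3 st.py
```

```text
13.68 [ 0.4747 -0.1977  0.1939] [-1.7995e+02  1.0000e-02  7.8760e+01] F [-4.15  3.18  4.12] M [0.799 0.853 0.186] gap 0.0127 62.3 q6 1.373
```

>>> drive_tool(
  commands=[
    [[0,-0.015,0],[0,0,-0.12],4],
    [[0,0,-0.06],[0,0,0],4],
    [[0,0,0],[0,0,0],4],
  ],
)

```text
clock: 13.93
tcp_pos: [0.4745, -0.1977, 0.1956]
orientation: [-3.141, 0.0, 1.383]
contact_force: [-2.1, 1.6, -0.9]
finger_gap: 0.0128
grasp_force: 61.6
```

```bash
python3 st.py
```

```text
13.93 [ 0.4745 -0.1977  0.1956] [-1.7997e+02  1.0000e-02  7.9240e+01] F [-2.08  1.59 -0.86] M [0.314 0.577 0.036] gap 0.0128 61.6 q6 1.364
```

>>> drive_tool(
  commands=[
    [[0,0,-0.08],[0,0,0],4],
    [[0,0,-0.08],[0,0,0],4],
    [[0,0,0],[0,0,0],4],
  ],
)

```text
clock: 14.18
tcp_pos: [0.4751, -0.1979, 0.201]
orientation: [3.141, 0.0, 1.383]
contact_force: [0.4, 0.3, -1.5]
finger_gap: 0.0127
grasp_force: 61.5
```

```bash
python3 st.py
```

```text
14.18 [ 0.4751 -0.1979  0.201 ] [1.7994e+02 2.0000e-02 7.9230e+01] F [ 0.43  0.31 -1.48] M [ 0.047 -0.009 -0.037] gap 0.0127 61.5 q6 1.364
```

The cap is free and its weight shows (-1.5 N). I'll lift it and carry it over the dish.

>>> drive_tool(
  commands=[
    [[0,0,-0.3],[0,0,0],4],
    [[0,0,-0.8],[0,0,0],4],
    [[0,0,-0.8],[0,0,0],4],
    [[0,0,-0.7],[0,0,0],4],
    [[0.4,0,-0.4],[0,0,0],4],
    [[0.7,0,0],[0,0,0],4],
    [[0.8,0,0],[0,0,0],4],
    [[0.8,0,0],[0,0,0],4],
  ],
)

```text
clock: 14.85
tcp_pos: [0.4901, -0.1174, 0.2914]
orientation: [3.14, 0.0, 1.382]
contact_force: [-0.3, -0.0, -2.0]
finger_gap: 0.0126
grasp_force: 61.6
```

>>> drive_tool(
  commands=[
    [[0.8,-0.02,0],[0,0,0],4],
    [[0.8,-0.02,0],[0,0,0],4],
    [[0.8,-0.02,0],[0,0,0],4],
    [[0.8,-0.02,0],[0,0,0],4],
    [[0.8,-0.02,0],[0,0,0],4],
    [[0.8,-0.02,0],[0,0,0],4],
    [[0.8,-0.02,0],[0,0,0],4],
    [[0.8,-0.02,0],[0,0,0],4],
  ],
)

```text
clock: 15.52
tcp_pos: [0.5211, 0.0727, 0.2913]
orientation: [3.141, -0.0, 1.383]
contact_force: [0.3, 0.6, -1.4]
finger_gap: 0.0127
grasp_force: 61.6
```

>>> drive_tool(
  commands=[
    [[0.8,0,0],[0,0,0],4],
    [[0.5,0,0],[0,0,0],4],
    [[0.3,0,0],[0,0,0],4],
    [[0,0,0],[0,0,0],4],
    [[0,0,0],[0,0,0],4],
  ],
)

```text
clock: 15.93
tcp_pos: [0.5299, 0.1184, 0.2907]
orientation: [3.141, 0.0, 1.384]
contact_force: [-0.4, -0.4, -1.6]
finger_gap: 0.0126
grasp_force: 61.5
```

```bash
python3 st.py; python3 - <<'E'
from h import *
p=tool(); a=save('wrist','w8.png'); b=save('scene','s8.png')
for c in ['scene','wrist','side']:
    if c=='side': ctrl.camera(c)
    for r in ctrl.place_of('dish',c): print(c,np.round(r['pixel']),round(r['score'],2),at_z(c,r['pixel'],0.0,p).round(4))
cv2.imwrite('pics/both8.png',cv2.resize(np.hstack([a,b]),(0,0),fx=.62,fy=.62)[:,:,::-1])
E
```

```text
15.93 [0.5299 0.1184 0.2907] [1.7999e+02 1.0000e-02 7.9270e+01] F [-0.41 -0.4  -1.59] M [-0.021 -0.01   0.088] gap 0.0126 61.5 q6 1.978
scene [370. 358.] 0.76 [0.5294 0.1218 0.    ]
scene [273. 416.] 0.36 [0.7439 0.116  0.    ]
wrist [310. 184.] 0.78 [0.5328 0.1267 0.    ]
side [316. 395.] 0.8 [0.5273 0.1281 0.    ]
```

View pics/both8.png

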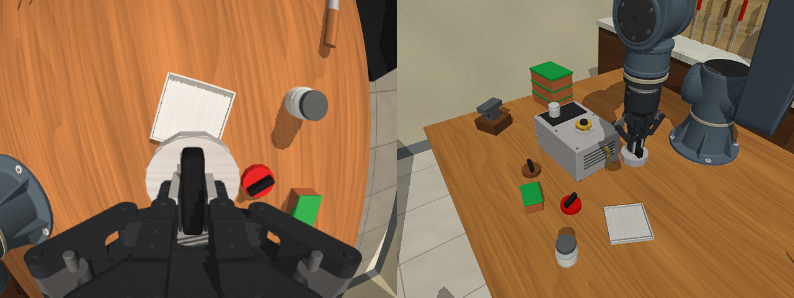

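The cap is held level and the filler is bare brass. The dish centre is ≈(0.530, 0.126), so I'll lower there.

>>> drive_tool(
  commands=[
    [[0.23,0,0.5],[0,0,0],4],
    [[0,0,1],[0,0,0],4],
    [[0,0,1],[0,0,0],4],
    [[0,0,1],[0,0,0],4],
    [[0,0,1],[0,0,0],4],
    [[0,0,1],[0,0,0],4],
    [[0,0,1],[0,0,0],4],
    [[0,0,0.8],[0,0,0],4],
  ],
)

```text
clock: 16.9
tcp_pos: [0.5304, 0.1249, 0.0695]
orientation: [-3.141, 0.0, 1.383]
contact_force: [0.4, -0.3, -1.0]
finger_gap: 0.0125
grasp_force: 61.5
```

>>> drive_tool(
  commands=[
    [[0,0,0.6],[0,0,0],4],
    [[0,0,0.3],[0,0,0],4],
    [[0,0,0],[0,0,0],4],
  ],
)

```text
clock: 17.15
tcp_pos: [0.5301, 0.1249, 0.0429]
orientation: [-3.139, 0.001, 1.383]
contact_force: [-0.3, -0.1, -1.6]
finger_gap: 0.0125
grasp_force: 61.5
```

```bash
python3 st.py
```

```text
17.15 [0.5301 0.1249 0.0429] [-1.7985e+02  7.0000e-02  7.9220e+01] F [-0.26 -0.13 -1.58] M [-0.025  0.066 -0.016] gap 0.0125 61.5 q6 1.99
```

>>> drive_tool(
  commands=[
    [[0,0,0.2],[0,0,0],4],
    [[0,0,0.2],[0,0,0],4],
    [[0,0,0],[0,0,0],4],
  ],
)

```text
clock: 17.4
tcp_pos: [0.5314, 0.1254, 0.0323]
orientation: [3.141, -0.0, 1.383]
contact_force: [-0.0, -0.3, -1.4]
finger_gap: 0.0124
grasp_force: 61.5
```

>>> drive_tool(
  commands=[
    [[0,0,0.03],[0,0,0],4],
    [[0,0,0],[0,0,0],4],
  ],
)

```text
clock: 17.57
tcp_pos: [0.5315, 0.1255, 0.032]
orientation: [3.141, -0.0, 1.383]
contact_force: [0.2, -0.1, -2.7]
finger_gap: 0.0123
grasp_force: 61.5
```

>>> drive_tool(
  commands=[
    [[0,0,0.03],[0,0,0],4],
    [[0,0,0],[0,0,0],4],
  ],
)

```text
clock: 17.73
tcp_pos: [0.5314, 0.1255, 0.0309]
orientation: [3.141, -0.0, 1.383]
contact_force: [-0.5, 0.6, -1.6]
finger_gap: 0.0124
grasp_force: 61.5
```

>>> drive_tool(
  commands=[
    [[0,0,0.04],[0,0,0],4],
    [[0,0,0],[0,0,0],4],
  ],
)

```text
clock: 17.9
tcp_pos: [0.5312, 0.1254, 0.0294]
orientation: [-3.142, -0.0, 1.383]
contact_force: [-0.9, 0.1, -0.7]
finger_gap: 0.0124
grasp_force: 61.5
```

>>> drive_tool(
  commands=[
    [[0,0,0.03],[0,0,0],4],
    [[0,0,0],[0,0,0],4],
  ],
)

```text
clock: 18.07
tcp_pos: [0.5311, 0.1254, 0.0284]
orientation: [-3.141, 0.0, 1.383]
contact_force: [-0.0, -0.2, -1.7]
finger_gap: 0.0126
grasp_force: 61.5
```

>>> drive_tool(
  commands=[
    [[0,0,0.02],[0,0,0],4],
    [[0,0,0],[0,0,0],4],
  ],
)

```text
clock: 18.23
tcp_pos: [0.5311, 0.1255, 0.0282]
orientation: [-3.142, -0.0, 1.383]
contact_force: [-3.6, -0.6, 4.7]
finger_gap: 0.0127
grasp_force: 62.2
```

Touched down at TCP z = 0.0282, as predicted. I'll release and back off.

>>> drive_tool(
  commands=[
    [[0,0,0],[0,0,0],16],
    [[0,0,0],[0,0,0],22],
    [[0,0,0],[0,0,0],40],
    [[0,0,0],[0,0,0],45],
    [[0,0,0],[0,0,0],45],
    [[0,0,0],[0,0,0],45],
    [[0,0,-0.2],[0,0,0],45],
    [[0,0,-0.5],[0,0,0],45],
  ],
)

```text
clock: 18.9
tcp_pos: [0.53, 0.1252, 0.048]
orientation: [-3.139, 0.001, 1.383]
contact_force: [0.4, -0.5, -0.3]
finger_gap: 0.0449
grasp_force: 0.0
```

>>> drive_tool(
  commands=[
    [[0,0,-1],[0,0,0],45],
    [[0,0,-1],[0,0,0],45],
    [[0,0,-1],[0,0,0],45],
    [[0,0,-1],[0,0,0],45],
    [[0,0,-1],[0,0,0],45],
    [[0,0,0],[0,0,0],45],
    [[0,0,0],[0,0,0],45],
  ],
)

```text
clock: 19.48
tcp_pos: [0.5321, 0.1256, 0.2009]
orientation: [3.138, -0.001, 1.383]
contact_force: [-0.3, 0.3, -1.5]
finger_gap: 0.045
grasp_force: 0.0
```

```bash
python3 st.py; python3 - <<'E'
from h import *
a=save('wrist','w9.png'); b=save('side','d9.png')
cv2.imwrite('pics/both9.png',cv2.resize(np.hstack([a,b]),(0,0),fx=.62,fy=.62)[:,:,::-1])
E
```

```text
19.48 [0.5321 0.1256 0.2009] [ 1.7982e+02 -8.0000e-02  7.9240e+01] F [-0.31  0.31 -1.51] M [-0.021  0.009 -0.043] gap 0.045 0.0 q6 1.99
```

View pics/both9.png

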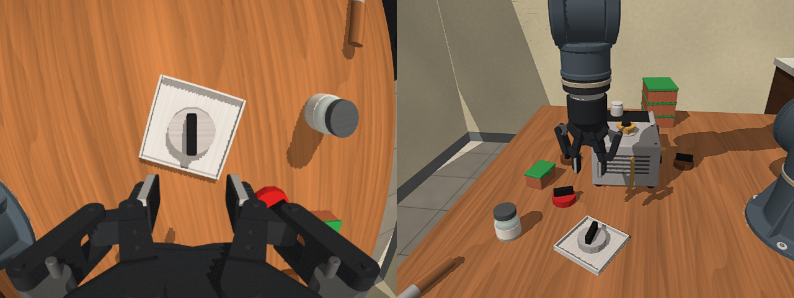

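The cap lies flat and upright in the middle of the dish, at (190,132) in the left picture. The jar, stock box and tin have not moved, and the robot touches nothing.

```bash
python3 -c "
from plant import ctrl
print(ctrl.job_done())"
```

```text
the job is handed in; nothing more can be done
None
```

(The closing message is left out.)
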